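# Push an engraving blank home in its fixture

### The arm

A 6-joint arm with a two-finger parallel gripper is mounted at the origin on the work surface. World frame = base frame: x ahead of the robot, y to its left, z up, the work surface at z = 0. Lengths are in m, angles in rad, forces in N, time in s.
With the tool pointing down it reaches from about 0.25 to 0.725 m from the base axis. Payload 4 kg.
Tool frame: the origin (TCP) lies at the very end of the fingers, on their centre line; the grasp point (between the pads) lies 19 mm behind it; z points along the fingers, y is the line along which they close (so a half turn about z gives the same grasp; the last joint's range is limited). The gripper opens to 85 mm and grips with 20 to 120 N. Pads are 22 mm wide; open, the fingers measure 114 mm over their backs; the gripper's body (76 mm by 85 mm) begins 54 mm behind the grasp point. The pads swing forward as they close: fully open they stand 13 mm farther back than shut.
Start: joints at [1.263, 0.241, 0.005, 1.335, 0, 1.571], TCP at [0.151, 0.477, 0.231] pointing down, gripper open.
Joint ranges: [-2.72, 2.72], [-1.05, 1.87], [-1.09, 1.28], [-1.99, 2.15], [-1.42, 1.44], [-3.14, 3.14]. Speed limits (rad/s): [2.79, 2.79, 3.14, 3.14, 3.14, 3.14].

### API

Orientations are given as a unit quaternion [x, y, z, w].
In Python, from workcell import monitor, viewer, job gives the robot as it stands.
- The arm moves only by the tool arm_command, never from a script. Its argument "increments" is a list of rows, each an object of numbers: "dx", "dy", "dz": the shift along the tool's x, y, z in cm; "wx", "wy", "wz": the turn, a rotation vector about the tool's x, y, z in rad; "grip": the finger opening in cm, from 0 to 8.54. In form: [{"dx": .., "dy": .., "dz": .., "wx": .., "wy": .., "wz": .., "grip": ..}, ...]. A call has 1 to 10 rows; each row is the pose to reach, as a shift and turn from the pose commanded when the call began, along the tool's axes at that moment; what a row does not reach only later rows make up. A row lasts 1/10 s, in which the tool goes at most 50 mm and 8.59 degrees, less where a joint would pass 70% of its speed; a pose out of reach is approached as far as the arm can. A call with a gripper value outside its range is refused whole. The fingers move at their own pace and stop on an object; the grip force is fixed at half the most. Time passes only in rows, so rows that repeat a pose let the fingers close. It gives the time, the measured TCP pose, the force, the opening and the grip force at its end, in the units of the state.
- monitor.get_obs(): the state, without advancing time (a new reading comes with each control period).
- viewer.camera(name): name is "scene" or "top" or "wrist"; returns (picture, depth): 400x640x3 uint8, red, green, blue; 400x640 float32, m along the optical axis (not along the pixel's ray), 0 where there is no reading.
- viewer.get_calibration(name): a dict with "fovy" (degrees; the focal length in pixels is half the picture's height over the tangent of half this angle, whatever the lens; pixels are square), "cx", "cy" (the principal point, pixels), "dist_coeffs" ([k1, k2, p1, p2, k3] as OpenCV has them; the pictures are not rectified), "view" (4x4, takes a point from world to camera coordinates). Camera axes: x right, y up, looking along -z (the intrinsics and any distortion apply to the point x, -y, -z); pixel columns grow to the right and rows downward; lengths in m; the calibration is good to about 2 mm. A picture is of the moment at which its call begins: read the wrist's pose just before it. get_calibration takes no time and is no camera call; for the wrist camera it gives the pose at the moment of the call.
- job.job_done(): hands the job in; it is judged then, once.
The state is a dict: "clock": time; "joint_pos": joint angles; "joint_vel": joint speeds; "tau": joint torques, N m; "eef_pos": TCP position; "tool_rot": TCP orientation; "ft_force": force on the tool from outside, world axes, zero at the start; "ft_torque": the same for the moment, N m; "grip_width": finger opening in m; "grasp_force": force on a finger pad.
Only numpy, scipy, OpenCV 4.12 (cv2) and the standard library are available. Lean on these libraries where they do the work, as an engineer would, in place of code of your own. Each camera call takes 0.05 s, during which the arm holds its last target. There are 200 camera calls.

### The job

Get the aluminium blank ready for engraving: push it along the fixture plate until its long edge lies flush against the fence while still well clear of the stop, then push it along the fence until its end rests against the square stop block (the stop may be at either end of the fence; the round stud at the other end is not it). Only push it with the fingers: do not lift or tip it, and leave the small jack, the bush and everything else on the bench where they are. Finish with the blank fully home against both fence and stop and the robot clear.

Things in the scene. Friction and masses are not known exactly. Their poses are not given: they have to be found in the camera images.
- fixture: Grey flat-topped tooling plate fixed to the bench, 260 (x) x 440 (y) x 20 mm; yaw within 0.25 rad. Origin: centre of its underside, z=0; top at 20 mm. A steel fence bar fixed on it, 24 mm thick, 400 mm long along y, top 50 mm above the bench, stands at the far side (+x, away from the robot); its working face looks to -x, at x = +100 mm. Slot lines are only looks.
- fence_mid (a point): Middle of the fence's working face, at its top edge (fixture x = 100, y = 0, z = 50 mm).
- stop: Square-cornered steel stop block fixed on the plate at one end of the fence, 60 (x) x 30 (y) x 35 mm tall, axes parallel to the fixture's. Origin: centre of its underside, at fixture x = 50, y = +165 or -165 mm (either end, varies). Stopping face: the one towards the plate's middle, 15 mm from the origin.
- stud: Round threaded clamping stud, 12 mm thick, 40 mm tall with a 24 mm nut and 30 mm washer at its foot, fixed on the plate at the other end of the fence (fixture x = 50 mm, y = 165 mm, away from the stop). Origin: centre of its underside. Not used, must only be avoided.
- blank: The work: aluminium blank, 100 (x) x 130 (y) x 20 mm, 0.5 to 0.9 kg, loose on the plate, top 40 mm above the bench, flat marks on top. Origin: centre of its underside. Starts 60 to 85 mm short of home in x, 60 to 110 mm in y, turned up to 0.3 rad; its +x long side goes to the fence. Slides at 3 to 10 N. Home: fixture x = 50 mm, 80 mm along y from the stop's origin.
- jack: Bystander: small dark steel machinist's jack, waisted round post 32 mm across, 38 mm tall, loose on the near part of the fixture plate near its +y end (about fixture x = -100, y = 185 mm). Origin: centre of its underside.
- bush: Bystander: steel drill bush, ring 32 mm outside, 18 mm bore, 22 mm tall, loose on the near part of the fixture plate near its -y end (about fixture x = -100, y = -185 mm). Origin: centre of its underside.
- offcut: Bystander: wooden offcut 100 x 45 x 22 mm on the bench. Origin: centre of its underside.
- driver: Bystander: screwdriver with red handle lying on the bench to the robot's left.
- spanner: Bystander: steel spanner lying on the bench to the robot's right.
- tin: Bystander: round tin 72 mm across, 85 mm tall, to the side of the fixture on the right. Origin: centre of its underside.
- mug: Bystander: white mug 80 mm across, 90 mm tall, to the side of the fixture on the left. Origin: centre of its underside.
There are look-alikes about, which are no part of the job. Of the things that look like the blank, the middle-sized one is meant.

How it is judged:
On the way, in this order (a step that is already met when the one before it is completed fails the run):
1. the blank's long edge lies flush along the fence (within 4 mm and 0.04 rad) with its end still more than 20 mm from the stop (x of blank in the frame of fixture above 0.046 m and angle between the x axis of blank and the x axis of fixture, either way round below 0.04 rad and (y of blank in the frame of stop above 0.1 m or y of blank in the frame of stop below -0.1 m)), for 0.1 s.
2. the blank lies against both the fence and the stop (within 2.5 mm and 0.025 rad) (x of blank in the frame of fixture above 0.0475 m and angle between the x axis of blank and the x axis of fixture, either way round below 0.025 rad and (y of blank in the frame of stop between 0.07 and 0.0825 m or y of blank in the frame of stop between -0.0825 and -0.07 m)), for 0.2 s.
At the end, for the whole second after the job is handed in: The blank lies flat and still on the fixture plate, its long edge within 2.5 mm of the fence and square to it within 0.025 rad, and its end within 2.5 mm of the stop block's face (all of step 2 and linear speed of blank below 0.01 m/s and height (world z) of blank below 0.023 m and angle between blank's own z axis and vertical below 0.03 rad); the robot touches nothing.
It fails at once if the blank is lifted off the plate (6 mm) or tipped (0.1 rad) (height (world z) of blank above 0.026 m or angle between blank's own z axis and vertical above 0.1 rad).
It fails at once if a bystander is moved more than 15 mm or tipped over (distance of any of jack, bush, offcut, driver, spanner, tin, mug from where it was at the start of the episode above 0.015 m or angle between any of jack, bush, tin, mug's own z axis and vertical above 0.4 rad).
It also fails if it takes over 59 s, if anything falls off the work surface, if the arm or the gripper's body presses on something with over 40 N, if the wrist force passes 120 N, or if a joint passes its speed limit or range.

## Working session

There is one attempt and no reset: what is moved stays moved. The work goes in short steps, Python scripts to look and compute and a tool call to move; the robot and the scene stay as the last step left them, time stands still between calls to the robot, and variables do not carry over. Pictures are saved under pics/ and viewed, at most 10 in all, crops included, and the job is handed in when it is done.

Besides the shell and the picture viewer there is one more tool, called after ">>>" as name([rows], argument=value, ...), one row to a line, values as JSON. arm_command: Moves the arm, as the interface text tells. Its arguments: {"type":"object","properties":{"increments":{"type":"array","items":{"type":"object","properties":{"dx":{"type":"number"},"dy":{"type":"number"},"dz":{"type":"number"},"wx":{"type":"number"},"wy":{"type":"number"},"wz":{"type":"number"},"grip":{"type":"number"}}}}},"required":["increments"]}

```bash
mkdir -p pics
cat > h.py <<'E'
import numpy as np, cv2
from workcell import monitor, viewer, job
def cam(n):
    c=viewer.get_calibration(n); p,d=viewer.camera(n); return p,d,c
def pts(d,c):
    h,w=d.shape; f=h/2/np.tan(np.radians(c['fovy'])/2)
    K=np.array([[f,0,c['cx']],[0,f,c['cy']],[0,0,1.]])
    u,v=np.meshgrid(np.arange(w),np.arange(h))
    q=cv2.undistortPoints(np.stack([u,v],-1).reshape(-1,1,2).astype(np.float64),K,np.array(c['dist_coeffs'],float)).reshape(h,w,2)
    X=np.stack([q[...,0]*d,-q[...,1]*d,-d,np.ones_like(d)],-1)
    return (X@np.linalg.inv(np.array(c['view'])).T)[...,:3]
E
python3 - <<'E'
from h import *
o=monitor.get_obs(); print({k:np.round(v,3) for k,v in o.items()})
for n in ('top','scene'):
    p,d,c=cam(n); cv2.imwrite(f'pics/{n}0.png',p[...,::-1]); P=pts(d,c); np.savez(f'{n}0.npz',p=p,P=P,d=d); print(n,np.round(c['view'],2).tolist(),c['fovy'],c['dist_coeffs'])
E
```

```text
{'clock': np.float64(0.0), 'joint_pos': array([ 1.263,  0.241,  0.004,  1.335, -0.   ,  1.571]), 'joint_vel': array([0.   , 0.001, 0.   , 0.001, 0.   , 0.   ]), 'tau': array([ 0.0000e+00, -3.7232e+01,  2.5241e+01,  1.7000e-02,  0.0000e+00,
       -0.0000e+00]), 'eef_pos': array([0.151, 0.476, 0.23 ]), 'tool_rot': array([ 0.153,  0.988, -0.001, -0.   ]), 'ft_force': array([1.295, 1.208, 0.479]), 'ft_torque': array([0.006, 0.032, 0.022]), 'grasp_force': np.float64(0.0), 'grip_width': np.float64(0.085)}
top [[-0.03, -1.0, 0.01, 0.0], [0.99, -0.02, 0.14, -0.47], [-0.14, 0.01, 0.99, -1.17], [0.0, 0.0, 0.0, 1.0]] 47.10448083510947 [0.01940581 0.         0.         0.         0.        ]
scene [[0.69, 0.73, 0.0, -0.31], [-0.61, 0.57, 0.56, 0.25], [0.4, -0.38, 0.83, -1.25], [0.0, 0.0, 0.0, 1.0]] 54.586981877380964 [0.02367313 0.         0.         0.         0.        ]
```

View pics/top0.png

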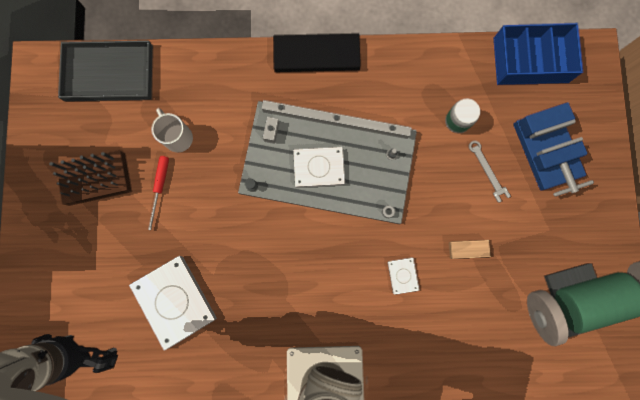

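View pics/scene0.png

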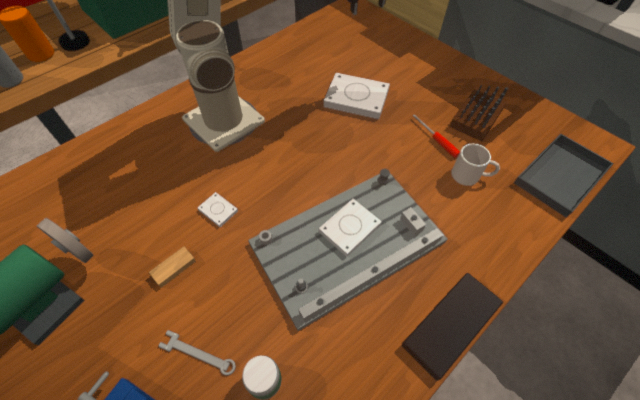

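Top view: stop block at (270,128), at the +y end of the fence. The stud is at (393,153), the blank at (319,166), the jack at (251,185) and the bush at (389,211). Next I measure poses from depth.

```bash
cat >> h.py <<'E'
from scipy.optimize import minimize
from scipy.spatial import ConvexHull
def rect(q):  # min-area rect in mm, robust-ish
    r=cv2.minAreaRect((q*1000).astype(np.float32)); return r
def blankpose(p,P,lo=.033,hi=.046):
    p=p.astype(int); m=(P[...,2]>lo)&(P[...,2]<hi)&(p.min(-1)>150)
    return m
E
python3 - <<'E'
from h import *
for n in ('top','scene'):
    z=np.load(n+'0.npz'); p=z['p'].astype(int); P=z['P']; d=z['d']
    roi=(P[...,0]>.3)&(P[...,0]<.75)&(P[...,1]>-.3)&(P[...,1]<.3)&(d>0)
    def big(m,k=0):
        nn,l,s,ce=cv2.connectedComponentsWithStats(m.astype(np.uint8)); i=1+np.argsort(-s[1:,4]); return l==i[k]
    for nm,lo,hi in (('plate',.012,.06),('fence',.044,.056),('blank',.034,.044)):
        m=roi&(P[...,2]>lo)&(P[...,2]<hi)
        if nm=='blank': m&=(p.min(-1)>120)
        for k in range(2 if nm=='blank' else 1):
            b=big(m,k); q=P[b]; print(n,nm,b.sum(),np.median(q[:,2]).round(4),rect(q[:,:2]), [ (np.argwhere(b)[:,::-1].mean(0)).round(0)])
    for nm,(cx,cy) in dict(top=dict(stop=(270,125),stud=(393,151),jack=(251,184),bush=(389,209)),scene=dict(stop=(412,215),stud=(300,285),jack=(384,173),bush=(265,236)))[n].items():
        w=P[cy-14:cy+15,cx-14:cx+15].reshape(-1,3); 
        w=w[(w[:,2]>.027)&(w[:,2]<.046)]; print(nm,len(w),w[:,2].max().round(3),rect(w[:,:2]))
E
```

```text
top plate 15625 0.0219 ((578.5548706054688, -22.6343994140625), (440.3080749511719, 259.8421936035156), 77.92472076416016) [array([328., 161.])]
top fence 1365 0.0506 ((688.3065795898438, -46.29945373535156), (399.03662109375, 27.375425338745117), 77.87173461914062) [array([336., 118.])]
top blank 1650 0.0406 ((560.9312133789062, 2.709087371826172), (100.60643768310547, 129.97401428222656), 1.6782634258270264) [array([318., 166.])]
top blank 21 0.0419 ((442.8689270019531, -185.14256286621094), (22.239091873168945, 9.522699356079102), 34.767642974853516) [array([392., 209.])]
stop 70 0.046 ((687.5455322265625, 110.62358093261719), (84.82101440429688, 49.621665954589844), 21.43888282775879)
stud 62 0.045 ((604.0896606445312, -205.84732055664062), (24.55914306640625, 88.4740982055664), 46.123046875)
jack 35 0.035 ((528.80419921875, 185.1267547607422), (58.3128547668457, 26.002086639404297), 16.826953887939453)
bush 88 0.046 ((447.411865234375, -170.06036376953125), (54.880126953125, 30.651582717895508), 31.27915382385254)
scene plate 16064 0.0212 ((579.9401245117188, -22.241928100585938
[... 295 characters left out ...]
), (102.81034088134766, 132.60076904296875), 1.8495370149612427) [array([350., 225.])]
scene blank 46 0.0413 ((438.101318359375, -176.93719482421875), (27.795440673828125, 25.886693954467773), 50.52511978149414) [array([265., 235.])]
stop 72 0.046 ((665.6870727539062, 116.71527099609375), (66.60340118408203, 22.07512855529785), 11.409687995910645)
stud 68 0.045 ((595.7828369140625, -196.85044860839844), (21.08391571044922, 21.073028564453125), 47.60358810424805)
jack 57 0.045 ((520.1802978515625, 177.85031127929688), (28.958948135375977, 21.78977394104004), 35.64311981201172)
bush 132 0.046 ((438.8930969238281, -177.15390014648438), (30.659194946289062, 32.88269805908203), 39.33466339111328)
```

```bash
cat >> h.py <<'E'
from scipy.spatial.transform import Rotation as R
O=np.array([.5792,-.0224]); TH=-0.2122
def fx(xy): c,s=np.cos(TH),np.sin(TH); return O+np.array([[c,-s],[s,c]])@np.array(xy)
def tofx(w): c,s=np.cos(TH),np.sin(TH); return np.array([[c,s],[-s,c]])@(np.array(w)-O)
def plan(x,y,z,ydir=0.,wr=True):
    "fixture x,y (m), z; tool y axis at fixture angle +y plus ydir. prints tool-frame move in cm"
    o=monitor.get_obs(); r=R.from_quat(o['tool_rot'])
    a=TH+np.pi/2+ydir; ty=np.array([np.cos(a),np.sin(a),0]); tz=np.array([0,0,-1.]); 
    T=R.from_matrix(np.stack([np.cross(ty,tz),ty,tz],1))
    d=r.inv().apply(np.r_[fx([x,y]),z]-o['eef_pos'])*100
    print('d',d.round(2),'w',(r.inv()*T).as_rotvec().round(4))
def st():
    o=monitor.get_obs(); r=R.from_quat(o['tool_rot']).as_matrix()
    print('t',o['clock'].round(2),'fx',(tofx(o['eef_pos'][:2])*1000).round(1),'z',(o['eef_pos'][2]*1000).round(1),'yang',np.arctan2(r[1,1],r[0,1])-TH-np.pi/2,'zdir',r[:,2].round(3),'F',o['ft_force'].round(1),'w',o['grip_width'].round(4))
E
python3 -c "
from h import *
print(tofx([.561,.00275]));st();plan(-.1,.022,.12)"
```

```text
[-0.02308864  0.02075276]Traceback (most recent call last):
  File "<string>", line 3, in <module>
    print(tofx([.561,.00275]));st();plan(-.1,.022,.12)
                               ~~^^
  File "h.py", line 32, in st
    print('t',o['clock'].round(2),'fx',(tofx(o['eef_pos'][:2])*1000).round(1),'z',(o['eef_pos'][2]*1000).round(1),'yang',np.arctan2(r[1,1],r[0,1])-TH-np.pi/2,'zdir',r[:,2].round(3),'F',o['ft_force'].round(1),'w',o['grip_width'].round(4))
              ^^^^^^^^^^^^^^^^
AttributeError: 'float' object has no attribute 'round'
```

```bash
sed -i "s/o\['clock'\].round(2)/round(o['clock'],2)/;s/o\['grip_width'\].round(4)/round(float(o['grip_width']),4)/" h.py
python3 -c "
from h import *
st();plan(-.1,.022,.12)"
```

```text
t 0.1 fx [-523.2  397.1] z 230.5 yang -0.09559187180864304 zdir [-0.001 -0.002 -1.   ] F [ 0.3  0.4 -0.8] w 0.0856
d [-45.71 -33.28  11.11] w [-0.0019 -0.0001 -0.0956]
```

>>> arm_command([
  {"dx": -45.7,"dy": -33.3,"dz": 11.1,"wz": -0.0956,"grip": 6},
  {"dx": -45.7,"dy": -33.3,"dz": 11.1,"wz": -0.0956,"grip": 6},
  {"dx": -45.7,"dy": -33.3,"dz": 11.1,"wz": -0.0956,"grip": 6},
  {"dx": -45.7,"dy": -33.3,"dz": 11.1,"wz": -0.0956,"grip": 6},
  {"dx": -45.7,"dy": -33.3,"dz": 11.1,"wz": -0.0956,"grip": 6},
  {"dx": -45.7,"dy": -33.3,"dz": 11.1,"wz": -0.0956,"grip": 6},
  {"dx": -45.7,"dy": -33.3,"dz": 11.1,"wz": -0.0956,"grip": 6},
  {"dx": -45.7,"dy": -33.3,"dz": 11.1,"wz": -0.0956,"grip": 6},
  {"dx": -45.7,"dy": -33.3,"dz": 11.1,"wz": -0.0956,"grip": 6},
  {"dx": -45.7,"dy": -33.3,"dz": 11.1,"wz": -0.0956,"grip": 6},
])

```text
validation failed for argument at $.in...
```

```bash
python3 -c "
from h import *
st();plan(-.1,.022,.12)"
```

```text
t 0.1 fx [-523.2  397.1] z 230.5 yang -0.09559187180864304 zdir [-0.001 -0.002 -1.   ] F [ 0.3  0.4 -0.8] w 0.0856
d [-45.71 -33.28  11.11] w [-0.0019 -0.0001 -0.0956]
```

>>> arm_command([
  {"dx": -5,"dy": -3.5,"dz": 1,"wx": 0,"wy": 0,"wz": -0.0956,"grip": 6},
])

```text
clock: 0.2
eef_pos: [0.1801, 0.4407, 0.2232]
tool_rot: [0.102, 0.995, 0.002, -0.0]
ft_force: [2.0, -0.9, 0.6]
grip_width: 0.0731
grasp_force: 0.0
```

```bash
python3 -c "
from h import *
st();plan(-.1,.022,.12)"
```

```text
t 0.2 fx [-487.7  368.7] z 223.2 yang 0.008846183563780308 zdir [ 0.     0.003 -1.   ] F [ 2.  -0.9  0.6] w 0.0731
d [-38.47 -35.05  10.17] w [ 0.0034 -0.0007  0.0088]
```

>>> arm_command([
  {"dx": -38.5,"dy": -35.0,"dz": 10.2,"wx": 0,"wy": 0,"wz": 0,"grip": 6},
  {"dx": -38.5,"dy": -35.0,"dz": 10.2,"wx": 0,"wy": 0,"wz": 0,"grip": 6},
  {"dx": -38.5,"dy": -35.0,"dz": 10.2,"wx": 0,"wy": 0,"wz": 0,"grip": 6},
  {"dx": -38.5,"dy": -35.0,"dz": 10.2,"wx": 0,"wy": 0,"wz": 0,"grip": 6},
  {"dx": -38.5,"dy": -35.0,"dz": 10.2,"wx": 0,"wy": 0,"wz": 0,"grip": 6},
  {"dx": -38.5,"dy": -35.0,"dz": 10.2,"wx": 0,"wy": 0,"wz": 0,"grip": 6},
  {"dx": -38.5,"dy": -35.0,"dz": 10.2,"wx": 0,"wy": 0,"wz": 0,"grip": 6},
  {"dx": -38.5,"dy": -35.0,"dz": 10.2,"wx": 0,"wy": 0,"wz": 0,"grip": 6},
  {"dx": -38.5,"dy": -35.0,"dz": 10.2,"wx": 0,"wy": 0,"wz": 0,"grip": 6},
  {"dx": -38.5,"dy": -35.0,"dz": 10.2,"wx": 0,"wy": 0,"wz": 0,"grip": 6},
])

```text
clock: 1.2
eef_pos: [0.4674, 0.0362, 0.1264]
tool_rot: [0.106, 0.994, 0.0, -0.0]
ft_force: [1.4, 0.4, 0.5]
grip_width: 0.0598
grasp_force: 0.0
```

```bash
python3 -c "
from h import *
st();plan(-.1,.022,.05)"
```

```text
t 1.2 fx [-121.6   33.8] z 126.4 yang -0.00038516696556678554 zdir [-0.  0. -1.] F [1.4 0.4 0.5] w 0.0598
d [-2.17 -1.18  7.64] w [ 0.0001 -0.0004 -0.0004]
```

>>> arm_command([
  {"dx": -2.2,"dy": -1.2,"dz": 7.6,"wx": 0,"wy": 0,"wz": 0,"grip": 6},
  {"dx": -2.2,"dy": -1.2,"dz": 7.6,"wx": 0,"wy": 0,"wz": 0,"grip": 6},
  {"dx": -2.2,"dy": -1.2,"dz": 7.6,"wx": 0,"wy": 0,"wz": 0,"grip": 6},
  {"dx": -2.2,"dy": -1.2,"dz": 7.6,"wx": 0,"wy": 0,"wz": 0,"grip": 6},
  {"dx": -2.2,"dy": -1.2,"dz": 7.6,"wx": 0,"wy": 0,"wz": 0,"grip": 6},
])

```text
clock: 1.7
eef_pos: [0.4866, 0.0224, 0.0526]
tool_rot: [0.105, 0.994, 0.0, 0.001]
ft_force: [-0.2, -0.1, 0.6]
grip_width: 0.0601
grasp_force: 0.0
```

```bash
python3 -c "
from h import *
st();plan(-.1,.022,.024)
p,d,c=cam('scene'); cv2.imwrite('pics/s1.png',cv2.resize(p[120:320,200:500,::-1],(750,500)))
"
```

```text
t 1.7 fx [-100.    24.3] z 52.6 yang 0.0009246591051441655 zdir [ 0.002  0.    -1.   ] F [-0.2 -0.1  0.6] w 0.0601
d [ 0.01 -0.23  2.86] w [0.0007 0.0021 0.0009]
```

View pics/s1.png

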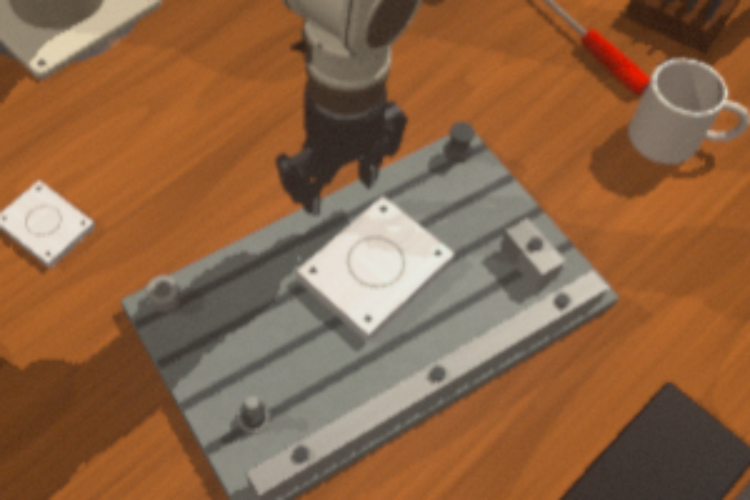

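The scene crop shows the fingers behind the blank, with tips at about (312,205) and (372,182). They are clear of the jack (460,135) and the bush (163,292). Descending.

>>> arm_command([
  {"dx": 0,"dy": -0.2,"dz": 2.0,"wx": 0,"wy": 0,"wz": 0,"grip": 6},
  {"dx": 0,"dy": -0.2,"dz": 2.8,"wx": 0,"wy": 0,"wz": 0,"grip": 6},
  {"dx": 0,"dy": -0.2,"dz": 2.8,"wx": 0,"wy": 0,"wz": 0,"grip": 6},
  {"dx": 0,"dy": -0.2,"dz": 2.8,"wx": 0,"wy": 0,"wz": 0,"grip": 6},
])

```text
clock: 2.15
eef_pos: [0.4857, 0.0202, 0.0238]
tool_rot: [0.106, 0.994, 0.0, 0.0]
ft_force: [-0.2, -0.2, 0.3]
grip_width: 0.06
grasp_force: 0.0
```

```bash
python3 -c "
from h import *
st();plan(-.06,.022,.024)
"
```

```text
t 2.15 fx [-100.4   22. ] z 23.8 yang 0.0006337403619320892 zdir [ 0.001  0.    -1.   ] F [-0.2 -0.2  0.3] w 0.06
d [-4.04  0.   -0.02] w [0.0003 0.0008 0.0006]
```

>>> arm_command([
  {"dx": -0.6,"dy": 0,"dz": 0.2,"wx": 0,"wy": 0,"wz": 0,"grip": 6},
  {"dx": -1.2,"dy": 0,"dz": 0.2,"wx": 0,"wy": 0,"wz": 0,"grip": 6},
  {"dx": -1.8,"dy": 0,"dz": 0.2,"wx": 0,"wy": 0,"wz": 0,"grip": 6},
  {"dx": -2.3,"dy": 0,"dz": 0.2,"wx": 0,"wy": 0,"wz": 0,"grip": 6},
  {"dx": -2.8,"dy": 0,"dz": 0.2,"wx": 0,"wy": 0,"wz": 0,"grip": 6},
  {"dx": -3.3,"dy": 0,"dz": 0.2,"wx": 0,"wy": 0,"wz": 0,"grip": 6},
  {"dx": -3.8,"dy": 0,"dz": 0.2,"wx": 0,"wy": 0,"wz": 0,"grip": 6},
  {"dx": -4.3,"dy": 0,"dz": 0.2,"wx": 0,"wy": 0,"wz": 0,"grip": 6},
  {"dx": -4.8,"dy": 0,"dz": 0.2,"wx": 0,"wy": 0,"wz": 0,"grip": 6},
  {"dx": -5.2,"dy": 0,"dz": 0.2,"wx": 0,"wy": 0,"wz": 0,"grip": 6},
])

```text
clock: 3.15
eef_pos: [0.5363, 0.0085, 0.021]
tool_rot: [0.106, 0.994, -0.0, -0.0]
ft_force: [-4.2, 0.9, 2.7]
grip_width: 0.0602
grasp_force: 2.2
```

```bash
cat >> h.py <<'E'
def blank(n='scene'):
    p,d,c=cam(n); P=pts(d,c); p=p.astype(int)
    F=(P[...,:2]-O)@np.array([[np.cos(TH),-np.sin(TH)],[np.sin(TH),np.cos(TH)]])
    m=(d>0)&(abs(F[...,0])<.11)&(abs(F[...,1])<.14)&(P[...,2]>.036)&(P[...,2]<.0455)&(p.min(-1)>120)
    nn,l,s,ce=cv2.connectedComponentsWithStats(m.astype(np.uint8)); i=1+np.argmax(s[1:,4]); q=F[l==i]
    print(n,len(q),rect(q)); return p,d,F,P
E
python3 -c "
from h import *
st();blank('scene');blank('top')
"
```

```text
t 3.15 fx [-48.5  21.1] z 21.0 yang -0.0005750834226587731 zdir [-0.001 -0.001 -1.   ] F [-4.2  0.9  2.7] w 0.0602
scene 1770 ((12.291248321533203, 8.687488555908203), (132.15133666992188, 101.06584167480469), 89.7571029663086)
top 198 ((26.927566528320312, -45.07890701293945), (73.3561019897461, 29.651073455810547), 8.815869331359863)
```

>>> arm_command([
  {"dx": -0.5,"dy": 0,"dz": 0,"wx": 0,"wy": 0,"wz": 0,"grip": 6},
  {"dx": -1.0,"dy": 0,"dz": 0,"wx": 0,"wy": 0,"wz": 0,"grip": 6},
  {"dx": -1.5,"dy": 0,"dz": 0,"wx": 0,"wy": 0,"wz": 0,"grip": 6},
  {"dx": -2.0,"dy": 0,"dz": 0,"wx": 0,"wy": 0,"wz": 0,"grip": 6},
  {"dx": -2.4,"dy": 0,"dz": 0,"wx": 0,"wy": 0,"wz": 0,"grip": 6},
  {"dx": -2.8,"dy": 0,"dz": 0,"wx": 0,"wy": 0,"wz": 0,"grip": 6},
  {"dx": -3.0,"dy": 0,"dz": 0,"wx": 0,"wy": 0,"wz": 0,"grip": 6},
  {"dx": -3.2,"dy": 0,"dz": 0,"wx": 0,"wy": 0,"wz": 0,"grip": 6},
  {"dx": -3.4,"dy": 0,"dz": 0,"wx": 0,"wy": 0,"wz": 0,"grip": 6},
])

```text
clock: 4.15
eef_pos: [0.5695, 0.0017, 0.021]
tool_rot: [0.106, 0.994, -0.0, -0.0]
ft_force: [-3.1, 0.3, -0.2]
grip_width: 0.0599
grasp_force: 1.3
```

```bash
python3 -c "
from h import *
st();blank('scene')
"
```

```text
t 4.15 fx [-14.6  21.5] z 21.0 yang 9.688891748194095e-05 zdir [-0. -0. -1.] F [-3.1  0.3 -0.2] w 0.0599
scene 1859 ((45.94932556152344, 8.593406677246094), (101.62958526611328, 132.8655242919922), 0.5927391648292542)
```

Creeping on until the force rises.

>>> arm_command([
  {"dx": -0.1,"dy": 0,"dz": 0,"wx": 0,"wy": 0,"wz": 0,"grip": 6},
  {"dx": -0.2,"dy": 0,"dz": 0,"wx": 0,"wy": 0,"wz": 0,"grip": 6},
  {"dx": -0.3,"dy": 0,"dz": 0,"wx": 0,"wy": 0,"wz": 0,"grip": 6},
  {"dx": -0.4,"dy": 0,"dz": 0,"wx": 0,"wy": 0,"wz": 0,"grip": 6},
  {"dx": -0.4,"dy": 0,"dz": 0,"wx": 0,"wy": 0,"wz": 0,"grip": 6},
])

```text
clock: 4.7
eef_pos: [0.5737, 0.0008, 0.021]
tool_rot: [0.106, 0.994, -0.0, 0.0]
ft_force: [-2.0, 1.1, -0.5]
grip_width: 0.0601
grasp_force: 0.9
```

```bash
python3 -c "
from h import *
st();blank('scene')
"
```

```text
t 4.7 fx [-10.3  21.6] z 21.0 yang -1.7286861928589303e-05 zdir [ 0. -0. -1.] F [-2.   1.1 -0.5] w 0.0601
scene 1821 ((49.52261734008789, 8.410755157470703), (99.68901824951172, 132.0998992919922), 0.13311919569969177)
```

Not yet in firm contact, so I keep creeping.

>>> arm_command([
  {"dx": -0.1,"dy": 0,"dz": 0,"wx": 0,"wy": 0,"wz": 0,"grip": 6},
  {"dx": -0.2,"dy": 0,"dz": 0,"wx": 0,"wy": 0,"wz": 0,"grip": 6},
  {"dx": -0.2,"dy": 0,"dz": 0,"wx": 0,"wy": 0,"wz": 0,"grip": 6},
])

```text
clock: 5.05
eef_pos: [0.5747, 0.0006, 0.021]
tool_rot: [0.106, 0.994, 0.0, -0.001]
ft_force: [-5.2, 0.9, 2.1]
grip_width: 0.0597
grasp_force: 2.4
```

```bash
python3 -c "
from h import *
st();blank('scene')
"
```

```text
t 5.05 fx [-9.2 21.6] z 21.0 yang -3.401434560701411e-05 zdir [-0.001  0.    -1.   ] F [-5.2  0.9  2.1] w 0.0597
scene 1786 ((49.92742919921875, 8.653507232666016), (98.04948425292969, 132.24070739746094), 0.48844587802886963)
```

>>> arm_command([
  {"dx": -0.1,"dy": 0,"dz": 0,"wx": 0,"wy": 0,"wz": 0,"grip": 6},
  {"dx": -0.2,"dy": 0,"dz": 0,"wx": 0,"wy": 0,"wz": 0,"grip": 6},
  {"dx": -0.2,"dy": 0,"dz": 0,"wx": 0,"wy": 0,"wz": 0,"grip": 6},
])

```text
clock: 5.4
eef_pos: [0.5747, 0.0006, 0.021]
tool_rot: [0.106, 0.994, 0.0, -0.002]
ft_force: [-8.9, 2.9, 7.1]
grip_width: 0.0599
grasp_force: 5.0
```

```bash
python3 -c "
from h import *
st();blank('scene')
"
```

```text
t 5.4 fx [-9.2 21.6] z 21.0 yang 0.0002975288354960526 zdir [-0.005  0.001 -1.   ] F [-8.9  2.9  7.1] w 0.0599
scene 1793 ((49.84297180175781, 8.548709869384766), (131.93434143066406, 98.24116516113281), 89.8872299194336)
```

>>> arm_command([
  {"dx": 1.0,"dy": 0,"dz": 0,"wx": 0,"wy": 0,"wz": 0,"grip": 6},
  {"dx": 3.0,"dy": 0,"dz": 0,"wx": 0,"wy": 0,"wz": 0,"grip": 6},
  {"dx": 4.0,"dy": 0,"dz": -4,"wx": 0,"wy": 0,"wz": 0,"grip": 6},
  {"dx": 4.0,"dy": 0,"dz": -9,"wx": 0,"wy": 0,"wz": 0,"grip": 6},
  {"dx": 4.0,"dy": 0,"dz": -9,"wx": 0,"wy": 0,"wz": 0,"grip": 6},
  {"dx": 4.0,"dy": 0,"dz": -9,"wx": 0,"wy": 0,"wz": 0,"grip": 6},
  {"dx": 4.0,"dy": 0,"dz": -9,"wx": 0,"wy": 0,"wz": 0,"grip": 6},
])

```text
clock: 6.15
eef_pos: [0.5383, 0.0084, 0.1106]
tool_rot: [0.106, 0.994, -0.0, 0.0]
ft_force: [-0.8, -0.0, 0.0]
grip_width: 0.0598
grasp_force: 0.0
```

```bash
python3 -c "
from h import *
st();blank('scene'); print(monitor.get_obs()['joint_pos'])
plan(.048,-.085,.11,np.pi/2);plan(.048,-.085,.11,-np.pi/2)
"
```

```text
t 6.15 fx [-46.5  21.5] z 110.6 yang -5.647252348217613e-05 zdir [ 0.001 -0.    -1.   ] F [-0.8 -0.   0. ] w 0.0598
scene 1913 ((49.31340026855469, 8.86947250366211), (132.1377716064453, 100.18510437011719), 89.90335083007812)
[ 1.56478618e-02  3.97437227e-01 -1.02734592e-01  1.07178534e+00
 -2.63004634e-04  2.27917200e-01]
d [-9.510e+00 -1.063e+01 -1.000e-02] w [ 4.0000e-04 -1.2000e-03 -1.5709e+00]
d [-9.510e+00 -1.063e+01 -1.000e-02] w [-1.2000e-03 -4.0000e-04  1.5707e+00]
```

>>> arm_command([
  {"dx": -9.5,"dy": -10.6,"dz": 0,"wx": 0,"wy": 0,"wz": 0.15,"grip": 5},
  {"dx": -9.5,"dy": -10.6,"dz": 0,"wx": 0,"wy": 0,"wz": 0.3,"grip": 5},
  {"dx": -9.5,"dy": -10.6,"dz": 0,"wx": 0,"wy": 0,"wz": 0.45,"grip": 5},
  {"dx": -9.5,"dy": -10.6,"dz": 0,"wx": 0,"wy": 0,"wz": 0.6,"grip": 5},
  {"dx": -9.5,"dy": -10.6,"dz": 0,"wx": 0,"wy": 0,"wz": 0.75,"grip": 5},
  {"dx": -9.5,"dy": -10.6,"dz": 0,"wx": 0,"wy": 0,"wz": 0.9,"grip": 5},
  {"dx": -9.5,"dy": -10.6,"dz": 0,"wx": 0,"wy": 0,"wz": 1.05,"grip": 5},
  {"dx": -9.5,"dy": -10.6,"dz": 0,"wx": 0,"wy": 0,"wz": 1.2,"grip": 5},
  {"dx": -9.5,"dy": -10.6,"dz": 0,"wx": 0,"wy": 0,"wz": 1.35,"grip": 5},
  {"dx": -9.5,"dy": -10.6,"dz": 0,"wx": 0,"wy": 0,"wz": 1.45,"grip": 5},
])

```text
clock: 7.2
eef_pos: [0.6078, -0.1151, 0.1088]
tool_rot: [0.74, 0.672, -0.001, -0.001]
ft_force: [0.1, 0.7, -0.1]
grip_width: 0.05
grasp_force: 0.0
```

```bash
python3 -c "
from h import *
st();plan(.048,-.085,.06,-np.pi/2)
"
```

```text
t 7.2 fx [ 47.5 -84.6] z 108.8 yang -1.4550809032274838 zdir [-0.003  0.    -1.   ] F [ 0.1  0.7 -0.1] w 0.05
d [-0.04  0.06  4.88] w [-3.300e-03  1.000e-04  1.157e-01]
```

>>> arm_command([
  {"dx": 0,"dy": 0,"dz": 2,"wx": 0,"wy": 0,"wz": 0.12,"grip": 5},
  {"dx": 0,"dy": 0,"dz": 4.9,"wx": 0,"wy": 0,"wz": 0.12,"grip": 5},
  {"dx": 0,"dy": 0,"dz": 4.9,"wx": 0,"wy": 0,"wz": 0.12,"grip": 5},
  {"dx": 0,"dy": 0,"dz": 4.9,"wx": 0,"wy": 0,"wz": 0.12,"grip": 5},
])

```text
clock: 7.6
eef_pos: [0.6074, -0.115, 0.0603]
tool_rot: [0.778, 0.629, -0.001, -0.002]
ft_force: [-0.4, 0.3, 0.5]
grip_width: 0.0502
grasp_force: 0.0
```

```bash
python3 -c "
from h import *
st();plan(.048,-.085,.022,-np.pi/2)
p,d,c=cam('scene'); cv2.imwrite('pics/s2.png',cv2.resize(p[150:330,230:470,::-1],(720,540)))
"
```

```text
t 7.6 fx [ 47.1 -84.5] z 60.3 yang -1.5698409081004132 zdir [-0.004  0.001 -1.   ] F [-0.4  0.3  0.5] w 0.0502
d [-0.05  0.11  3.83] w [-0.0041  0.0002  0.001 ]
```

View pics/s2.png

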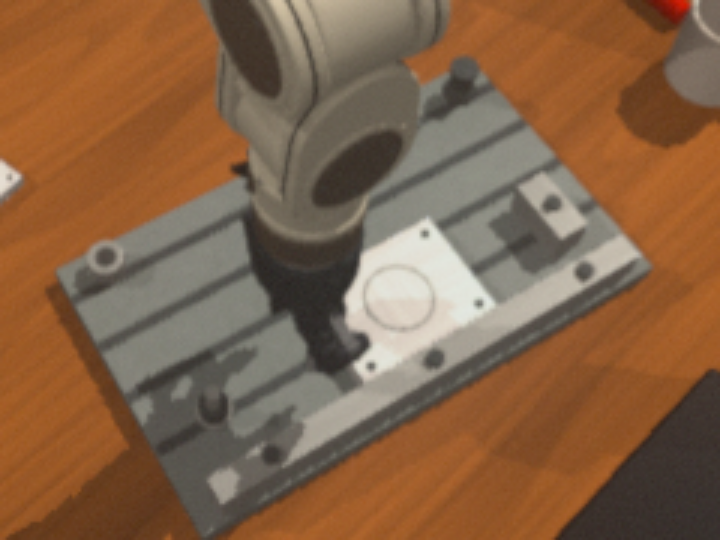

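The crop shows the blank flush along the fence, with its corner at about (490,300). The gripper is behind its -y end at (340,345), and the stud is clear at (213,400). Going down.

>>> arm_command([
  {"dx": 0,"dy": 0,"dz": 2,"wx": 0,"wy": 0,"wz": 0,"grip": 5},
  {"dx": 0,"dy": 0,"dz": 3.8,"wx": 0,"wy": 0,"wz": 0,"grip": 5},
  {"dx": 0,"dy": 0,"dz": 3.8,"wx": 0,"wy": 0,"wz": 0,"grip": 5},
  {"dx": 0,"dy": 0,"dz": 3.8,"wx": 0,"wy": 0,"wz": 0,"grip": 5},
])

```text
clock: 8.05
eef_pos: [0.6094, -0.1153, 0.0252]
tool_rot: [0.778, 0.629, 0.0, 0.0]
ft_force: [0.4, 0.2, 0.0]
grip_width: 0.0496
grasp_force: 0.0
```

```bash
python3 -c "
from h import *
st();plan(.048,-.03,.022,-np.pi/2);blank()
"
```

```text
t 8.05 fx [ 49.1 -84.4] z 25.2 yang -1.5699051111981184 zdir [ 0.001 -0.    -1.   ] F [0.4 0.2 0. ] w 0.0496
d [ 5.44 -0.1   0.32] w [ 0.0013 -0.      0.0009]
scene 1545 ((49.12986755371094, 9.222362518310547), (99.9862060546875, 129.09307861328125), 0.011878423392772675)
```

>>> arm_command([
  {"dx": 0.6,"dy": 0,"dz": 0.2,"wx": 0,"wy": 0,"wz": 0,"grip": 5},
  {"dx": 1.2,"dy": 0,"dz": 0.2,"wx": 0,"wy": 0,"wz": 0,"grip": 5},
  {"dx": 1.8,"dy": 0,"dz": 0.2,"wx": 0,"wy": 0,"wz": 0,"grip": 5},
  {"dx": 2.4,"dy": 0.03,"dz": 0.2,"wx": 0,"wy": 0,"wz": 0,"grip": 5},
  {"dx": 2.9,"dy": 0.06,"dz": 0.2,"wx": 0,"wy": 0,"wz": 0,"grip": 5},
  {"dx": 3.4,"dy": 0.09,"dz": 0.2,"wx": 0,"wy": 0,"wz": 0,"grip": 5},
  {"dx": 3.9,"dy": 0.12,"dz": 0.2,"wx": 0,"wy": 0,"wz": 0,"grip": 5},
  {"dx": 4.4,"dy": 0.15,"dz": 0.2,"wx": 0,"wy": 0,"wz": 0,"grip": 5},
  {"dx": 4.9,"dy": 0.18,"dz": 0.2,"wx": 0,"wy": 0,"wz": 0,"grip": 5},
  {"dx": 5.4,"dy": 0.2,"dz": 0.2,"wx": 0,"wy": 0,"wz": 0,"grip": 5},
])

```text
clock: 9.1
eef_pos: [0.6209, -0.0639, 0.0222]
tool_rot: [0.778, 0.628, -0.002, 0.0]
ft_force: [-4.2, -5.4, 3.5]
grip_width: 0.0501
grasp_force: 2.8
```

```bash
python3 -c "
from h import *
st();plan(.050,.009,.022,-np.pi/2);blank()
"
```

```text
t 9.1 fx [ 49.5 -31.8] z 22.2 yang -1.571105233961914 zdir [-0.002 -0.003 -1.   ] F [-4.2 -5.4  3.5] w 0.0501
d [4.08 0.05 0.01] w [-0.0016  0.0035 -0.0003]
scene 1147 ((49.36283874511719, 44.21050262451172), (130.8974609375, 100.07231140136719), 89.81947326660156)
```

>>> arm_command([
  {"dx": 0.5,"dy": 0.02,"dz": 0,"wx": 0,"wy": 0,"wz": 0,"grip": 5},
  {"dx": 1.0,"dy": 0.04,"dz": 0,"wx": 0,"wy": 0,"wz": 0,"grip": 5},
  {"dx": 1.5,"dy": 0.06,"dz": 0,"wx": 0,"wy": 0,"wz": 0,"grip": 5},
  {"dx": 2.0,"dy": 0.08,"dz": 0,"wx": 0,"wy": 0,"wz": 0,"grip": 5},
  {"dx": 2.5,"dy": 0.1,"dz": 0,"wx": 0,"wy": 0,"wz": 0,"grip": 5},
  {"dx": 2.9,"dy": 0.12,"dz": 0,"wx": 0,"wy": 0,"wz": 0,"grip": 5},
  {"dx": 3.2,"dy": 0.14,"dz": 0,"wx": 0,"wy": 0,"wz": 0,"grip": 5},
  {"dx": 3.5,"dy": 0.14,"dz": 0,"wx": 0,"wy": 0,"wz": 0,"grip": 5},
  {"dx": 3.7,"dy": 0.14,"dz": 0,"wx": 0,"wy": 0,"wz": 0,"grip": 5},
  {"dx": 3.8,"dy": 0.14,"dz": 0,"wx": 0,"wy": 0,"wz": 0,"grip": 5},
])

```text
clock: 10.15
eef_pos: [0.6298, -0.0268, 0.0218]
tool_rot: [0.778, 0.628, -0.002, -0.0]
ft_force: [-3.9, -5.9, 2.9]
grip_width: 0.0502
grasp_force: 2.8
```

```bash
python3 -c "
from h import *
st();plan(.050,.009,.022,-np.pi/2);blank()
"
```

```text
t 10.15 fx [50.3  6.4] z 21.8 yang -1.5706747682437323 zdir [-0.003 -0.002 -1.   ] F [-3.9 -5.9  2.9] w 0.0502
d [ 0.26 -0.03 -0.02] w [-0.0027  0.0029  0.0001]
scene 926 ((49.53337478637695, 78.34767150878906), (98.31218719482422, 123.2457504272461), 0.46736112236976624)
```

>>> arm_command([
  {"dx": 0.1,"dy": 0,"dz": 0,"wx": 0,"wy": 0,"wz": 0,"grip": 5},
  {"dx": 0.2,"dy": 0,"dz": 0,"wx": 0,"wy": 0,"wz": 0,"grip": 5},
  {"dx": 0.3,"dy": 0,"dz": 0,"wx": 0,"wy": 0,"wz": 0,"grip": 5},
  {"dx": 0.4,"dy": 0,"dz": 0,"wx": 0,"wy": 0,"wz": 0,"grip": 5},
  {"dx": 0.4,"dy": 0,"dz": 0,"wx": 0,"wy": 0,"wz": 0,"grip": 5},
])

```text
clock: 10.7
eef_pos: [0.6301, -0.0249, 0.0218]
tool_rot: [0.778, 0.628, -0.003, 0.001]
ft_force: [-4.8, -9.1, 3.4]
grip_width: 0.0501
grasp_force: 5.1
```

```bash
python3 -c "
from h import *
st()
"
```

```text
t 10.7 fx [50.3  8.3] z 21.8 yang -1.5718640891126316 zdir [-0.004 -0.006 -1.   ] F [-4.8 -9.1  3.4] w 0.0501
```

>>> arm_command([
  {"dx": 0.15,"dy": 0,"dz": 0,"wx": 0,"wy": 0,"wz": 0,"grip": 5},
  {"dx": 0.3,"dy": 0,"dz": 0,"wx": 0,"wy": 0,"wz": 0,"grip": 5},
  {"dx": 0.4,"dy": 0,"dz": 0,"wx": 0,"wy": 0,"wz": 0,"grip": 5},
  {"dx": 0.4,"dy": 0,"dz": 0,"wx": 0,"wy": 0,"wz": 0,"grip": 5},
  {"dx": 0.4,"dy": 0,"dz": 0,"wx": 0,"wy": 0,"wz": 0,"grip": 5},
])

```text
clock: 11.2
eef_pos: [0.6301, -0.0249, 0.0219]
tool_rot: [0.779, 0.627, -0.006, 0.003]
ft_force: [-7.3, -18.1, 4.9]
grip_width: 0.05
grasp_force: 9.6
```

```bash
python3 -c "
from h import *
st()
"
```

```text
t 11.2 fx [50.3  8.3] z 21.9 yang -1.5740390324749745 zdir [-0.006 -0.013 -1.   ] F [ -7.3 -18.1   4.9] w 0.05
```

Stalled with force rising, so it is home on the stop. Backing off and raising to check.

>>> arm_command([
  {"dx": -0.8,"dy": 0,"dz": 0,"wx": 0,"wy": 0,"wz": 0,"grip": 5},
  {"dx": -2.5,"dy": 0,"dz": 0,"wx": 0,"wy": 0,"wz": 0,"grip": 5},
  {"dx": -4,"dy": 0,"dz": 0,"wx": 0,"wy": 0,"wz": 0,"grip": 5},
  {"dx": -4,"dy": 0,"dz": -5,"wx": 0,"wy": 0,"wz": 0,"grip": 5},
  {"dx": -4,"dy": 0,"dz": -10,"wx": 0,"wy": 0,"wz": 0,"grip": 5},
  {"dx": -4,"dy": -5,"dz": -12,"wx": 0,"wy": 0,"wz": 0,"grip": 5},
  {"dx": -6,"dy": -10,"dz": -12,"wx": 0,"wy": 0,"wz": 0,"grip": 5},
  {"dx": -9,"dy": -15,"dz": -12,"wx": 0,"wy": 0,"wz": 0,"grip": 5},
  {"dx": -12,"dy": -20,"dz": -12,"wx": 0,"wy": 0,"wz": 0,"grip": 5},
  {"dx": -12,"dy": -25,"dz": -12,"wx": 0,"wy": 0,"wz": 0,"grip": 5},
])

```text
clock: 12.2
eef_pos: [0.3835, -0.0851, 0.1422]
tool_rot: [0.778, 0.628, 0.001, 0.001]
ft_force: [0.5, -0.3, 0.4]
grip_width: 0.0499
grasp_force: 0.0
```

```bash
python3 -c "
from h import *
st();blank();p,d,F,P=blank('top')
cv2.imwrite('pics/t2.png',cv2.resize(p[80:240,220:440,::-1].astype(np.uint8),(770,560),interpolation=cv2.INTER_CUBIC))
"
```

```text
t 12.2 fx [-178.1 -102.5] z 142.2 yang -1.5715949494814918 zdir [ 0.002 -0.001 -1.   ] F [ 0.5 -0.3  0.4] w 0.0499
scene 1673 ((49.589412689208984, 79.04436492919922), (98.91814422607422, 121.02159881591797), 0.18627221882343292)
top 1583 ((51.39813995361328, 79.67945861816406), (103.40727996826172, 120.16888427734375), 0.21731039881706238)
```

View pics/t2.png

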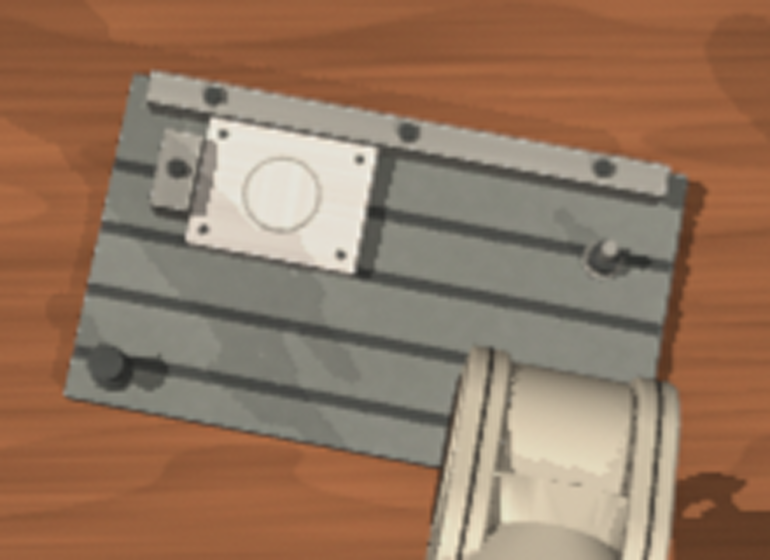

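The blank sits in the fence/stop corner, with its right edge at about (377,150)-(357,270). There is a darker strip near (205,165) beside the stop. I check the gap with depth profiles.

```bash
python3 -c "
from h import *
for n in ('top','scene'):
    p,d,c=cam(n);P=pts(d,c)
    F=(P[...,:2]-O)@np.array([[np.cos(TH),-np.sin(TH)],[np.sin(TH),np.cos(TH)]])*1000
    for x in (35,65):
        m=(abs(F[...,0]-x)<4)&(F[...,1]>135)&(F[...,1]<185); i=np.argsort(F[m][:,1])
        print(n,x,[(int(a),int(b*1000),int(g)) for a,b,g in zip(F[m][i,1],P[m][i,2],p[m][i].mean(1))])
    m=(F[...,0]>-10)&(F[...,0]<110)&(F[...,1]>0)&(F[...,1]<160)&(P[...,2]>.0365)&(P[...,2]<.0455)&(p.min(-1)>110)
    nn,l,s,ce=cv2.connectedComponentsWithStats(m.astype(np.uint8)); q=F[l==1+np.argmax(s[1:,4])];print(rect(q/1000))
    if n=='top': cv2.imwrite('pics/t3.png',cv2.resize(p[100:165,255:335,::-1],(800,600)[:2] if 0 else (720,585),interpolation=cv2.INTER_NEAREST))
"
```

```text
top 35 [(135, 39, 204), (135, 42, 194), (136, 39, 194), (137, 41, 185), (138, 40, 145), (138, 38, 129), (140, 42, 121), (140, 46, 121), (142, 39, 118), (143, 40, 121), (143, 42, 122), (146, 42, 116), (146, 36, 118), (146, 43, 113), (148, 38, 99), (149, 39, 91), (150, 50, 97), (150, 56, 137), (150, 53, 110), (152, 57, 148), (152, 56, 149), (153, 57, 149), (155, 53, 148), (155, 53, 147), (156, 54, 147), (157, 53, 146), (157, 57, 147), (158, 55, 147), (159, 57, 146), (160, 54, 146), (161, 56, 147), (162, 54, 147), (163, 57, 147), (163, 56, 147), (165, 52, 146), (166, 56, 147), (166, 52, 146), (166, 56, 147), (169, 52, 146), (169, 53, 148), (170, 48, 147), (171, 53, 149), (171, 54, 150), (172, 54, 151), (173, 53, 150), (174, 59, 151), (174, 55, 151), (176, 58, 145), (176, 58, 145), (178, 55, 144)]
top 65 [(135, 42, 209), (136, 39, 211), (136, 42, 211), (137, 44, 148), (138, 39, 149), (139, 40, 151), (140, 40, 140), (141, 43, 142), (141, 43, 144), (143, 43, 144), (144, 34, 143), (144, 39, 146), (146, 41, 137), (146, 41, 132), (146, 43, 133), (149, 48, 100), (149, 37, 106), (149, 38, 89), 
[... 1894 characters left out ...]
51, 81), (148, 54, 100), (148, 38, 122), (149, 45, 85), (149, 55, 127), (149, 48, 79), (149, 41, 100), (150, 53, 131), (151, 56, 159), (153, 56, 168), (154, 53, 168), (154, 50, 160), (155, 56, 167), (156, 53, 167), (157, 56, 167), (159, 53, 167), (160, 53, 164), (160, 53, 167), (162, 53, 166), (163, 53, 169), (163, 54, 167), (165, 52, 168), (166, 52, 170), (166, 54, 169), (167, 53, 168), (167, 56, 169), (169, 53, 166), (170, 54, 170), (170, 54, 171), (172, 51, 172), (173, 53, 172), (173, 52, 171), (174, 55, 172), (174, 55, 174), (174, 55, 176), (175, 57, 175), (176, 54, 169), (178, 53, 165)]
((49.196475982666016, 83.91539001464844), (131.53314208984375, 99.47440338134766), 89.91912078857422)
```

View pics/t3.png

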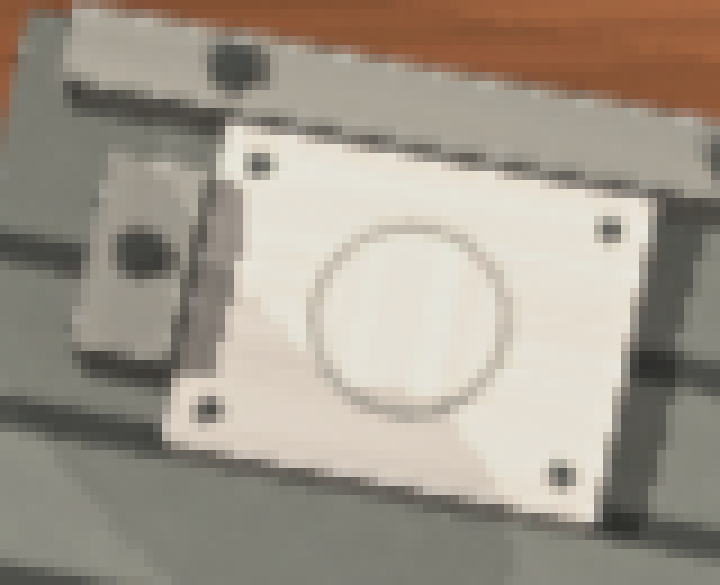

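The strip is the stop's shadow on the blank's top. Depth puts the blank's end at 149–150 mm with the stop face at 150 mm. The pose is about (49.8, 84) mm and square, and the robot is clear, so I'm handing in.

```bash
python3 -c "
from h import *
st();print(job.job_done())
"
```

```text
t 12.4 fx [-178.2 -101.4] z 142.3 yang -1.5709226889949628 zdir [ 0.001  0.    -1.   ] F [ 1.2 -1.3 -0.6] w 0.0499
the job is handed in; nothing more can be done
None
```

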